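Third hand at the tacking jig

ROBOT

A 6-joint arm with a two-finger parallel gripper is mounted at the origin on the work surface. World frame = base frame: x ahead of the robot, y to its left, z up, the work surface at z = 0. Lengths are in mm, angles in rad, forces in N, time in s.
With the tool pointing down it reaches from about 275 to 750 mm from the base axis. Payload 10.2 kg.
Tool frame: the origin (TCP) lies midway between the tips of the shut fingers; the grasp point (between the pads) lies grip_depth behind it (grip_depth is the distance from the TCP to the grasp point, in mm); z points along the fingers, y is the line along which they close (so a half turn about z gives the same grasp; the last joint's range is limited). The gripper opens to 85 mm and grips with 20 to 120 N. Pads are 22 mm wide; open, the fingers measure 114 mm over their backs; the gripper's body (76 mm by 85 mm) begins 54 mm behind the grasp point. The pads swing forward as they close: fully open they stand 13 mm farther back than shut.
Start: joints at [-1.553, 0.313, 1.498, -0, 1.331, -0.223], TCP at [125.188, -509.862, 231.294] pointing down, gripper open.
Joint ranges: [-2.94, 2.94], [-0.97, 2.17], [0.19, 2.56], [-1.23, 4.37], [0.02, 3.11], [-2.88, 2.88]. Speed limits (rad/s): [2.39, 2.39, 3.01, 3.14, 3.14, 3.14].

INTERFACE

Orientations are given as a unit quaternion [w, x, y, z].
In Python, from rig import * gives the robot as it stands.
- The arm moves only by the tool servo_tool, never from a script. Its argument "commands" is a list of rows, each a list of 3 entries, a list of its own where there are three numbers: the gripper command: -1 is fully open, 1 is shut, values between are in proportion, then the shift along the tool's x, y, z in m, then the turn, a rotation vector about the tool's x, y, z in units of 6 degrees (1.0 is 6 degrees). In form: [[grip, [dx, dy, dz], [ax, ay, az]], ...]. A call has 1 to 10 rows; each row shifts and turns the commanded pose from where the row before left it, along the tool's axes as they then stand; what a row does not reach is not made up. A row lasts 1/12 s, in which the tool goes at most 41.7 mm and 7.16 degrees, less where a joint would pass 70% of its speed; a pose out of reach is approached as far as the arm can. A call is refused whole if a number of a shift passes 0.0417 or a number of a turn 1, either way. A call with a gripper value outside its range is refused whole. The fingers move at their own pace and stop on an object; "squeeze" is the grip in N (left out, the last holds). Time passes only in rows, so rows that do not move let the fingers close. It gives the time, the measured TCP pose, the force, the opening and the grip force at its end, in the units of the state.
- sense(): the state, without advancing time (a new reading comes with each control period).
- capture(name): name is "side" or "top" or "wrist"; returns a dict with "pixels" (400x640x3 uint8, red, green, blue), "z_map" (400x640 float32, mm along the optical axis (not along the pixel's ray), 0 where there is no reading), "fx", "fy", "cx", "cy" (pixels), "rvec" (rotation vector, rad) and "tvec" (3), from world to camera coordinates, as OpenCV has them; the wrist camera has in their place "T_tool_cam" (4x4, takes a point from camera to tool coordinates, whose origin is the TCP and whose axes are the flange's). Camera axes: x right, y down, z forward; pixel columns grow to the right and rows downward; lengths in mm; the calibration is good to about 2 mm. A picture is of the moment at which its call begins: read the wrist's pose just before it.
- finish_job(): hands the job in; it is judged then, once.
The state is a dict: "time_s": time; "joints": joint angles; "dq": joint speeds; "tau": joint torques, N m; "eef_pos": TCP position; "ee_rot": TCP orientation; "force": force on the tool from outside, world axes, zero at the start; "wrist_torque": the same for the moment, N m; "grip_width": opening from 0.0 (shut) to 1.0 (fully open); "grip_force": force on a finger pad.
Only numpy, scipy, OpenCV 4.12 (cv2) and the standard library are available. Lean on these libraries where they do the work, as an engineer would, in place of code of your own. Each camera call takes 0.05 s, during which the arm holds its last target. There are 200 camera calls.

TASK

Swing the red-gripped clamp fully down onto the base plate in the blue jig; then take the yellow square tube stub from the bench, stand it on the base plate square to and centred on the sprung stop, and press it against the stop so that the red pointer sits in the middle of the green band (about 11 N), never pushing the stop to the end of its travel. Finish while still holding the tube there, steadily pressed and upright, so that I can tack it. Leave the other pieces and tools where they are.

Things in the scene. Friction and masses are not known exactly. Their poses are not given: they have to be found in the camera images.
- jig: blue jig plate fixed to the bench, 12 mm thick. Origin at bench height; it spans x -140 to 160, y -135 to 135 mm. x points towards the sprung stop (pressing direction), y towards the clamp's hinge, z up. The stop's grey housing, 55 x 64 mm, stands at x 95 to 150 mm, centred on y = -50, top 78 mm above the bench. Brass pins up to 19 mm above the bench surround the base plate
- base_plate: dark steel base plate 140 (x) x 180 (y) x 8 mm, 1.5 kg, lying loose between the pins on the jig, with its underside 12 mm and its top 20 mm above the bench; origin at the centre of its underside; axes as the jig's
- stand_spot (a point): point on the top of the base plate, 20 mm above the bench, under the centre of a tube that just touches the unpressed stop squarely and centred; a point of the jig (jig frame 15, -50, 20 mm), axes as the jig's. When the stop is pressed in by d, the tube's foot is centred d farther along x.
- tube_mid (a point): yellow-primed square steel tube stub, 40 x 40 mm outside, 3 mm wall, 80 mm tall, about 0.28 kg, standing upright and open-ended on the bench; point on its axis half-way up, 40 mm above its foot; x and y axes square to its sides, z up along it
- stop_face (a point): aluminium face of the sprung stop, 56 mm wide and 60 mm high, from 26 to 86 mm above the bench; point at its centre, moving with it; axes as the jig's; the tube is pressed on it along +x
- stop (a joint): how far the stop is pressed in along the jig's +x: 0 (free) to 0.035 m (end of travel). Spring of 600 N/m, next to no friction: 0.013 m is 8 N, 0.023 m is 14 N. Its red pointer line runs over a white scale on top of the housing; it is over the 10 mm wide green band from 0.013 to 0.023 m, in its middle at 0.018 m (11 N)
- clamp (a joint): angle of the hold-down clamp: 0 when its rubber foot is down on the base plate, growing as the arm swings up about an axis along the jig's x, to 1.6 rad; at 0 the arm points to the jig's -y. Stiff hinge (0.25 N m): it stays where it is left, and about 3 N on the grip moves it.
- clamp_hinge (a point): centre of the clamp's hinge, 45 mm above the bench (jig frame -50, 120, 45 mm). The arm is 105 mm long from here, 18 to 24 mm wide; two steel cheeks 56 mm high above the bench stand at either side of the hinge.
- clamp_grip (a point): middle of the upper face of the clamp's red grip (42 mm long, 24 mm wide, 16 mm thick), the place to push: 85 mm along the arm from the hinge and 8 mm above the arm's centre line. At 0 rad it is 53 mm above the bench.
- pipe: bystander: copper-coloured round pipe stub, 42 mm across, 70 mm tall, standing on the bench; origin at its foot. Not the part wanted.
- angle: bystander: red angle-iron offcut, 50 x 50 mm, 50 mm tall; origin at the middle of its foot. Not the part wanted.
- hammer: bystander: hammer lying at the left of the bench; origin under its middle
- brush: bystander: brush lying at the left of the bench; origin under its middle
- wrench: bystander: wrench lying at the far right of the bench; origin under its middle
- can: bystander: green spray can 60 mm across, 150 mm tall, standing at the far left; origin at its foot
- grinder: bystander: red and black angle grinder, about 350 mm long, 70 mm high, lying at the right of the bench; origin under its middle
Mind the look-alikes: they are no part of the job. Of the things that look like the part that bears tube_mid, the largest one is meant.

How it is judged (in metres and radians):
On the way, in this order (a step that is already met when the one before it is completed fails the run):
1. the clamp is fully down on the base plate (value of joint clamp below 0.06 rad), for 0.2 s.
2. the tube is pressed against the sprung stop (contact force between tube and stop above 3 N), for 0.1 s.
At the end, for the whole second after the job is handed in: Clamp down (under 0.06 rad), base plate not moved over 10 mm; the fingers touch the tube, at rest on the base plate (foot within 5 mm), upright within 5 degrees, square within 7 degrees and centred within 8 mm on the stop, pressing it with 7 to 15 N (11.7 to 24.3 mm in) (value of joint clamp below 0.06 rad and contact force between tube and stop between 7 and 15 N and value of joint stop between 0.0117 and 0.0243 m and contact force between the fingers and tube above 1 N and z of tube_mid in the frame of stand_spot below 0.045 m and y of tube_mid in the frame of stand_spot between -0.008 and 0.008 m and angle between tube_mid's own z axis and vertical below 0.09 rad and (angle between the x axis of tube_mid and the x axis of jig, either way round below 0.12 rad or angle between the x axis of tube_mid and the y axis of jig, either way round below 0.12 rad) and distance of base_plate from where it was at the start of the episode below 0.01 m and linear speed of tube below 0.02 m/s); the arm keeps its last pose, push and grip.
It fails at once if the stop is pushed to the end of its travel (value of joint stop above 0.034 m).
It fails at once if another piece or tool is moved more than 30 mm (distance of any of pipe, angle, hammer, brush, wrench, can, grinder from where it was at the start of the episode above 0.03 m).
It also fails if it takes over 61 s, if anything falls off the work surface, if the arm or the gripper's body presses on something with over 40 N, if the wrist force passes 120 N, or if a joint passes its speed limit or range.

## Working session

There is one attempt and no reset: what is moved stays moved. The work goes in short steps, Python scripts to look and compute and a tool call to move; the robot and the scene stay as the last step left them, time stands still between calls to the robot, and variables do not carry over. Pictures are saved under pics/ and viewed, at most 10 in all, crops included, and the job is handed in when it is done.

Besides the shell and the picture viewer there is one more tool, called after "Request:" by a JSON object that holds its "method" and its "body", one argument or row to a line. servo_tool: Moves the arm, as the interface text tells. Its arguments: {"type":"object","properties":{"commands":{"type":"array"},"squeeze":{"type":"number"}},"required":["commands"]}

```bash
ls; mkdir -p pics; cat > h.py <<'E'
from rig import *
import numpy as np, cv2
def cam(n):
    s=sense(); c=capture(n); c['s']=s
    if 'rvec' in c:
        R=cv2.Rodrigues(np.array(c['rvec'],float))[0]; t=np.array(c['tvec'],float).ravel()
        c['R']=R.T; c['o']=-R.T@t
    else:
        from scipy.spatial.transform import Rotation as Ro
        q=np.array(s['ee_rot'],float); Rt=Ro.from_quat([q[1],q[2],q[3],q[0]]).as_matrix()
        T=np.array(c['T_tool_cam']); c['R']=Rt@T[:3,:3]; c['o']=Rt@T[:3,3]+np.array(s['eef_pos'])
    return c
def ray(c,uv):
    uv=np.atleast_2d(uv).astype(float)
    d=np.c_[(uv[:,0]-c['cx'])/c['fx'],(uv[:,1]-c['cy'])/c['fy'],np.ones(len(uv))]
    return d@c['R'].T
def onplane(c,uv,z):
    d=ray(c,uv); return c['o']+d*((z-c['o'][2])/d[:,2])[:,None]
def cloud(c):
    v,u=np.mgrid[:400,:640]; d=ray(c,np.c_[u.ravel(),v.ravel()])
    return (c['o']+d*c['z_map'].ravel()[:,None]).reshape(400,640,3)
def save(c,n): cv2.imwrite('pics/'+n,c['pixels'][:,:,::-1])
E
python3 - <<'E'
from h import *
a=cam('top');b=cam('side')
save(a,'top.png');save(b,'side.png')
print(a['o'],b['o'],a['fx'],{k:v for k,v in a['s'].items()})
E
```

```text
pics
[ 459.77809257  -52.32730274 1608.71073635] [ 491.30048068 -963.10084513  842.21211339] 438.1072951135714 {'time_s': 0.0, 'joints': array([-1.55339793e+00,  3.13444762e-01,  1.49843092e+00, -1.14433765e-05,
        1.33101099e+00, -2.23409446e-01]), 'dq': array([ 0.00146377,  0.00015614,  0.00014368,  0.00017298, -0.00085384,
       -0.00047946]), 'tau': array([-3.00705169e-04, -4.12271297e+01, -2.59745908e+01, -2.37553722e-04,
        4.17877163e-03,  1.71170949e-06]), 'eef_pos': array([ 125.1817365 , -509.59153744,  230.7400802 ]), 'ee_rot': array([-6.44153118e-04,  9.92759829e-01,  1.20114541e-01,  6.10002794e-05]), 'force': array([ 0.46277481, -1.37550052, -0.02057939]), 'wrist_torque': array([0.0159148 , 0.02567593, 0.05554045]), 'grip_force': 0.0, 'grip_width': 0.9975587462924682}
```

View pics/top.png

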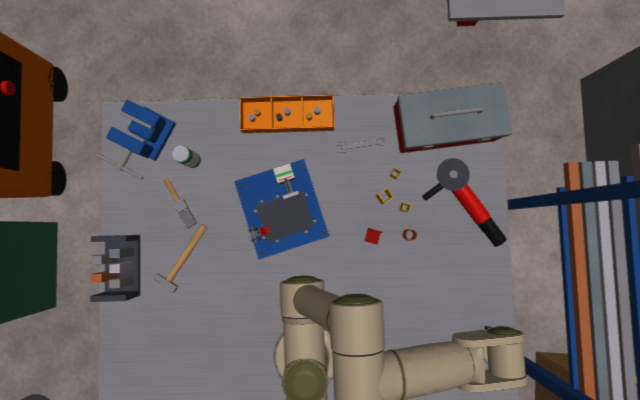

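View pics/side.png

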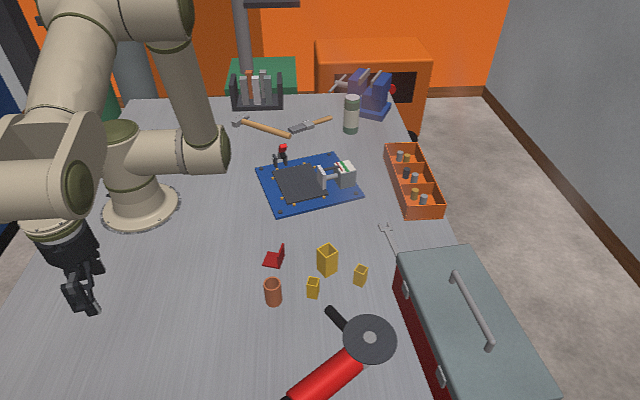

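The top view shows the blue jig around (282,208), the stop at (285,175), the clamp's red grip at (265,231), and three yellow tubes at (384,197), (395,174) and (405,208), the first being the largest. The side view shows the large tube at (327,260) and the raised clamp with its grip at (283,147).

```bash
cat > m.py <<'E'
from h import *
def hsv(c): return cv2.cvtColor(c['pixels'],cv2.COLOR_RGB2HSV)
def comps(m,mn=15):
    n,l,s,ce=cv2.connectedComponentsWithStats(m.astype(np.uint8)); return [(l==i) for i in range(1,n) if s[i,4]>=mn]
def yellow(c): h=hsv(c); return comps((h[...,0]>18)&(h[...,0]<34)&(h[...,1]>130)&(h[...,2]>70),25)
E
python3 - <<'E'
from m import *
for n in('top','side'):
    c=cam(n);P=cloud(c);h=hsv(c)
    print(n)
    for m in yellow(c):
        v,u=np.nonzero(m);p=P[m];top=p[p[:,2]>p[:,2].max()-6]
        r=cv2.minAreaRect(top[:,:2].astype(np.float32))
        print('yel',u.mean().round(),v.mean().round(),m.sum(),'zmax',p[:,2].max().round(),np.percentile(p[:,2],[5,50,95]).round(),'rect',np.round(r[0]),np.round(r[1]),round(r[2],1))
    b=(h[...,0]>105)&(h[...,0]<122)&(h[...,1]>150)
    for m in comps(b,800):
        p=P[m]; z=np.median(p[:,2])
        cnt=cv2.findContours(m.astype(np.uint8),cv2.RETR_EXTERNAL,cv2.CHAIN_APPROX_NONE)[0][0][:,0]
        q=onplane(c,cnt,12.); r=cv2.minAreaRect(q[:,:2].astype(np.float32))
        print('blue',m.sum(),z,np.round(r[0],1),np.round(r[1],1),r[2], np.round(cv2.boxPoints(r)).tolist())
    red=((h[...,0]<6)|(h[...,0]>174))&(h[...,1]>170)&(h[...,2]>90)
    for m in comps(red,8):
        p=P[m];v,u=np.nonzero(m);print('red',u.mean().round(),v.mean().round(),m.sum(),np.round(np.median(p,axis=0)),np.round(p.max(0)))
E
```

```text
top
yel 395.0 173.0 46 zmax 62.0 [11. 33. 54.] rect [ 644. -332.] [22.  0.] -161.7
yel 385.0 196.0 97 zmax 88.0 [ 9. 54. 83.] rect [ 564. -292.] [37. 37.] 30.8
yel 405.0 207.0 49 zmax 57.0 [ 9. 32. 55.] rect [ 523. -367.] [23. 25.] 68.5
blue 1829 150.82255019338731 [837.4 594.2] [201.7 164. ] 61.45170211791992 [[717.0, 545.0], [861.0, 466.0], [958.0, 644.0], [814.0, 722.0]]
blue 1773 12.225322001538416 [531.9  80.1] [295.5 264. ] 16.387569427490234 [[353.0, 165.0], [427.0, -88.0], [711.0, -5.0], [636.0, 248.0]]
blue 1437 12.34775217283891 [567.8 139.8] [194.1 169.5] 16.386093139648438 [[451.0, 194.0], [499.0, 31.0], [685.0, 86.0], [637.0, 249.0]]
blue 5445 -128.75951418533828 [ 224.5 -980.5] [477.3 789.2] 88.45539855957031 [[-176.0, -1208.0], [613.0, -1230.0], [625.0, -753.0], [-164.0, -731.0]]
red 4.0 86.0 69 [1098. 1277. -223.] [1126. 1294. 1609.]
red 472.0 204.0 607 [ 525. -601.   58.] [ 594. -543.   74.]
red 264.0 230.0 56 [455. 129. 126.] [468. 146. 141.]
red 372.0 236.0 161 [ 422. -249.    6.] [ 448. -222.   51.]
side
yel 327.0 259.0 577 zmax 842.0 [ 6. 54. 80.] rect [ 491. -963.] [0. 0.] 0.0
yel 360.0 275.0 245 zmax 842.0 [ 6. 36. 54.] rect [ 491. -963.] [0. 0.] 0.0
yel 312.0 287.0 245 zmax 842.0 [ 5. 35. 54.] rect [ 491. -963.] [0. 0.] 0.0
blue 1167 11.432870033156291 [476.   58.3] [184.9 275.3] 16.528671264648438 [[348.0, 164.0], [427.0, -100.0], [604.0, -47.0], [525.0, 217.0]]
red 392.0 89.0 47 [1106. 1270. -246.] [1127. 1292.  842.]
red 283.0 146.0 27 [452. 119. 129.] [465. 127. 132.]
red 272.0 259.0 205 [ 415. -253.    5.] [ 491. -221.  842.]
red 327.0 378.0 1963 [ 537. -607.   58.] [ 612. -543.  842.]
```

Request:
{"method": "servo_tool", "body": {
  "commands": [
    [-1,[0.038,-0.008,-0.008],[0,0,0]],
    [-1,[0.038,-0.008,-0.008],[0,0,0]],
    [-1,[0.038,-0.008,-0.008],[0,0,0]],
    [-1,[0.038,-0.008,-0.008],[0,0,0]],
    [-1,[0.038,-0.008,-0.008],[0,0,0]],
    [-1,[0.038,-0.008,-0.008],[0,0,0]],
    [-1,[0.038,-0.008,-0.008],[0,0,0]],
    [-1,[0.038,-0.008,-0.008],[0,0,0]],
    [-1,[0.038,-0.008,-0.008],[0,0,0]],
    [-1,[0.038,-0.008,-0.008],[0,0,0]]
  ]
}}

```text
time_s: 1.03
eef_pos: [476.7, -340.2, 311.6]
ee_rot: [-0.0, 0.993, 0.12, -0.0]
force: [-0.3, -0.8, 0.8]
grip_width: 1.0
grip_force: 0.0
```

```bash
python3 - <<'E'
from m import *
c=cam('wrist');save(c,'w1.png');print(np.round(c['T_tool_cam'],3),c['fx'],c['s']['eef_pos'],c['s']['time_s'],c['o'],c['s']['ee_rot'])
P=cloud(c)
for m in yellow(c):
    v,u=np.nonzero(m);p=P[m];print(u.mean(),v.mean(),m.sum(),np.round(np.median(p,0)),np.percentile(p[:,2],[2,98]))
E
```

```text
[[  -0.      -0.952   -0.305   79.602]
 [   1.      -0.       0.       0.621]
 [  -0.      -0.305    0.952 -142.318]
 [   0.       0.       0.       1.   ]] 325.89080927340916 [ 476.69275902 -340.24991596  311.61381693] 1.0333 [ 554.16813617 -321.87248119  453.91989112] [-3.88580487e-05  9.92756369e-01  1.20144849e-01 -7.88655167e-05]
348.4 18.091056910569105 615 [ 651. -337.   41.] [11.11838746 54.66079574]
66.70689655172414 11.39655172413793 58 [580. -13.  18.] [14.50048394 19.86520218]
287.51428571428573 78.78796992481203 665 [ 570. -283.   78.] [18.0774304  80.99267422]
88.45714285714286 100.08571428571429 35 [484. -41.  18.] [16.83681916 20.36006107]
345.6996197718631 135.09885931558935 263 [ 521. -371.   50.] [17.85214812 54.70431686]
62.62068965517241 122.96551724137932 29 [448. -10.  18.] [16.40880213 20.74161353]
```

View pics/w1.png

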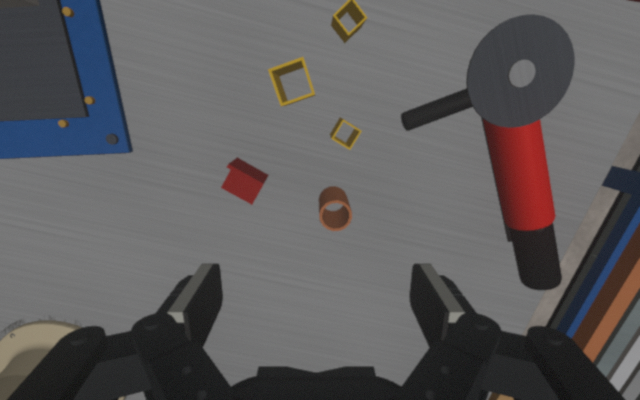

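The wrist view shows the large tube's rim at (292,82), with the small tubes at (349,18) and (346,134), the pipe at (335,208), the angle at (245,181) and the jig corner at the left.

```bash
cat >> m.py <<'E'
def rim(c,m,z):
    P=cloud(c); mm=m&(P[...,2]>z-8)
    cnt=max(cv2.findContours(mm.astype(np.uint8),cv2.RETR_EXTERNAL,cv2.CHAIN_APPROX_NONE)[0],key=len)[:,0]
    r=cv2.minAreaRect(onplane(c,cnt,z)[:,:2].astype(np.float32))
    return np.round(r[0],1),np.round(r[1],1),round(r[2],1),np.median(P[mm][:,2]).round(1)
E
python3 - <<'E'
from m import *
c=cam('wrist')
for m in yellow(c):
    if m.sum()>200:
        u=np.nonzero(m)[1].mean(); print(u,rim(c,m,80. if abs(u-287)<15 else 53.))
E
```

```text
350.29359430604984 (array([ 646.2, -337. ]), array([26.8, 27.8]), 55.7, np.float64(52.7))
289.45439469320064 (array([ 565.5, -292. ]), array([39., 39.]), 32.0, np.float64(79.6))
346.85865724381625 (array([ 524.1, -366.6]), array([27.3, 26.5]), 73.5, np.float64(52.8))
```

Request:
{"method": "servo_tool", "body": {
  "commands": [
    [0,[0.0,-0.04,0],[0,0,0]],
    [1,[0.0,-0.04,0],[0,0,0]],
    [1,[0,-0.04,0],[0,0,0]],
    [1,[-0.01,-0.04,0],[0,0,0]],
    [1,[-0.02,-0.04,0],[0,0,0]],
    [1,[-0.02,-0.04,0],[0,0,0]],
    [1,[-0.02,-0.04,0],[0,0,0]],
    [1,[-0.02,-0.04,0],[0,0,0]],
    [1,[-0.02,-0.04,0],[0,0,0]],
    [1,[0,0,0],[0,0,-0.43]]
  ]
}}

```text
time_s: 1.97
eef_pos: [288.9, -26.5, 311.6]
ee_rot: [0.0, 0.99, 0.143, 0.001]
force: [-0.1, -1.0, 1.3]
grip_width: -0.002
grip_force: 0.0
```

```bash
python3 - <<'E'
from m import *
c=cam('wrist');save(c,'w2.png');print(c['s']['eef_pos'],c['o'],c['s']['time_s'],c['s']['grip_width'])
P=cloud(c);h=hsv(c)
for m in yellow(c):
    if m.sum()>200: print(rim(c,m,80.))
red=((h[...,0]<6)|(h[...,0]>174))&(h[...,1]>150)&(h[...,2]>60)
for m in comps(red,80):
    v,u=np.nonzero(m);p=P[m];print('red',u.mean().round(),v.mean().round(),m.sum(),np.median(p,0).round(1),p.min(0).round(),p.max(0).round())
b=(h[...,0]>105)&(h[...,0]<122)&(h[...,1]>150)&(abs(P[...,2]-12)<5)
pts=P[b][:,:2].astype(np.float32);r=cv2.minAreaRect(pts);print('blue',r)
E
```

```text
[288.87490051 -26.46349698 311.57284714] [365.11989001  -4.46357394 454.00924674] 1.9667 -0.0023666383621760837
(array([ 543.4, -283.5]), array([10.4, 17.8]), 25.2, np.float64(78.5))
(array([ 488.2, -317.2]), array([0., 0.]), 0.0, np.float64(454.0))
red 538.0 96.0 144 [ 443.5 -254.5   49.7] [ 365. -278.   48.] [452.  -4. 454.]
red 503.0 112.0 1263 [ 420.9 -248.     4.8] [ 365. -277.    2.] [448.  -4. 454.]
blue ((427.0793762207031, 48.85857391357422), (77.78917694091797, 266.00701904296875), 16.504913330078125)
```

View pics/w2.png

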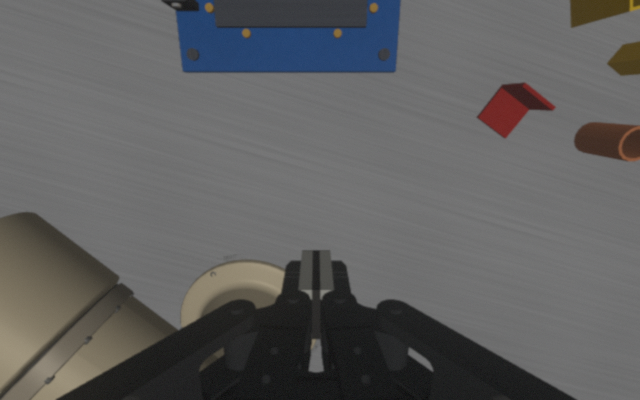

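The wrist view shows the jig's near edge at rows 0–72 (columns 180–400), the angle at (515,108) and the pipe at (610,140). I'll move over the clamp and stop.

Request:
{"method": "servo_tool", "body": {
  "commands": [
    [1,[0.03,-0.035,0],[0,0,0]],
    [1,[0.035,-0.04,0],[0,0,0]],
    [1,[0.02,-0.035,0],[0,0,0]],
    [1,[0,0,0],[0,0,0]]
  ]
}}

```text
time_s: 2.35
eef_pos: [335.7, 87.6, 310.8]
ee_rot: [-0.001, 0.989, 0.146, -0.0]
force: [-0.9, -0.1, 0.4]
grip_width: 0.002
grip_force: 0.0
```

```bash
cat > jig.py <<'E'
from m import *
c=cam('wrist');print(c['s']['eef_pos'],c['o'],c['s']['time_s'])
P=cloud(c);h=hsv(c);P[c['z_map']<=0]=np.nan
np.savez('last.npz',P=P,px=c['pixels'])
red=((h[...,0]<6)|(h[...,0]>174))&(h[...,1]>150)&(h[...,2]>60)
for m in comps(red,60):
    v,u=np.nonzero(m);p=P[m];print('red',u.mean().round(),v.mean().round(),m.sum(),np.nanmedian(p,0).round(1),np.nanpercentile(p,5,axis=0).round(),np.nanpercentile(p,95,axis=0).round())
b=(h[...,0]>105)&(h[...,0]<122)&(h[...,1]>150)&(abs(P[...,2]-12)<4)
r=cv2.minAreaRect(P[b][:,:2].astype(np.float32));print('blue',r,np.round(cv2.boxPoints(r),1).tolist())
E
cat > show.py <<'E'
import sys,cv2,numpy as np
cv2.imwrite('pics/'+sys.argv[1],np.load('last.npz')['px'][:,:,::-1])
E
python3 jig.py; python3 show.py w3.png
```

```text
[335.6801525   87.6004673  310.83343018] [412.17071714 109.68449733 453.12795687] 2.35
red 309.0 47.0 923 [453.9 129.1 126.8] [443. 116. 107.] [465. 144. 133.]
red 563.0 170.0 1074 [ 421.  -248.1    4.7] [ 400. -270.    3.] [ 441. -226.    6.]
red 603.0 163.0 120 [ 443.4 -254.4   49.7] [ 437. -276.   49.] [ 450. -234.   51.]
blue ((464.0823669433594, 59.794471740722656), (153.99850463867188, 265.55804443359375), 16.70465087890625) [[352.20001220703125, 164.8000030517578], [428.5, -89.5], [576.0, -45.20000076293945], [499.70001220703125, 209.10000610351562]]
```

View pics/w3.png

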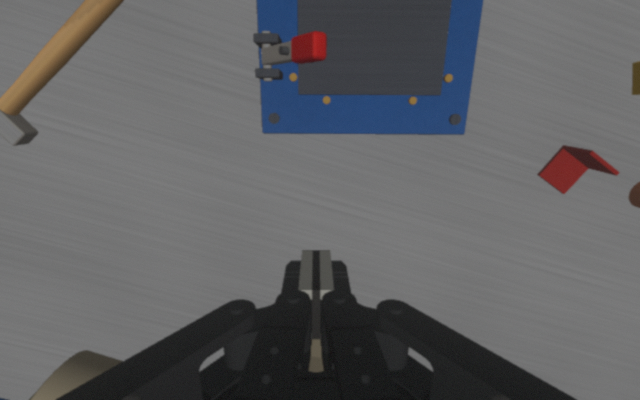

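The view shows the raised clamp's grip at (310,47) and hinge at (267,55). Its position fits the text (about 1 rad). I'll go behind the grip on the hinge side.

Request:
{"method": "servo_tool", "body": {
  "commands": [
    [1,[0.031,-0.012,0],[0,0,0]],
    [1,[0.031,-0.011,0],[0,0,0]],
    [1,[0.031,-0.011,0],[0,0,0]],
    [1,[0.032,-0.011,0],[0,0,0]],
    [1,[0,0,0.037],[0,0,0]],
    [1,[0,0,0.038],[0,0,0]],
    [1,[0,0,0.038],[0,0,0]],
    [1,[0,0,0.038],[0,0,0]],
    [1,[0,0,0.037],[0,0,0]],
    [1,[0,0,0],[0,0,0]]
  ]
}}

```text
time_s: 3.23
eef_pos: [439.5, 158.5, 117.5]
ee_rot: [-0.0, 0.99, 0.141, -0.006]
force: [-0.7, 0.4, -0.6]
grip_width: 0.0
grip_force: 0.0
```

Request:
{"method": "servo_tool", "body": {
  "commands": [
    [1,[0.005,0.006,0.002],[0,0,0]],
    [1,[0,0.006,0.002],[0,0,0]],
    [1,[0,0.007,0.003],[0,0,0]],
    [1,[0,0.007,0.004],[0,0,0]],
    [1,[0,0.007,0.007],[0,0,0]],
    [1,[0,0.007,0.008],[0,0,0]],
    [1,[0,0.005,0.009],[0,0,0]],
    [1,[0,0.005,0.009],[0,0,0]],
    [1,[0,0.003,0.009],[0,0,0]],
    [1,[0,0.002,0.008],[0,0,0]]
  ]
}}

```text
time_s: 4.07
eef_pos: [462.7, 109.0, 61.2]
ee_rot: [0.0, 0.99, 0.142, -0.0]
force: [2.0, -1.0, 3.4]
grip_width: -0.001
grip_force: 1.6
```

Request:
{"method": "servo_tool", "body": {
  "commands": [
    [1,[0,0,0.002],[0,0,0]],
    [1,[0,0,0.002],[0,0,0]],
    [1,[0,0,0],[0,0,0]]
  ]
}}

```text
time_s: 4.32
eef_pos: [462.2, 109.7, 57.7]
ee_rot: [-0.0, 0.99, 0.143, -0.001]
force: [-0.3, 0.5, -0.0]
grip_width: 0.001
grip_force: 0.0
```

Request:
{"method": "servo_tool", "body": {
  "commands": [
    [1,[0,0,0.002],[0,0,0]],
    [1,[0,0,0.002],[0,0,0]],
    [1,[0,0,0.002],[0,0,0]],
    [1,[0,0,0.001],[0,0,0]],
    [1,[0,0,0],[0,0,0]]
  ]
}}

```text
time_s: 4.73
eef_pos: [462.8, 109.6, 52.7]
ee_rot: [0.0, 0.99, 0.143, 0.0]
force: [-6.9, -1.9, 21.1]
grip_width: 0.002
grip_force: 10.2
```

Request:
{"method": "servo_tool", "body": {
  "commands": [
    [1,[0,0,0.0005],[0,0,0]],
    [1,[0,0,0],[0,0,0]],
    [1,[0,0,0],[0,0,0]],
    [1,[0,0,-0.04],[0,0,0]],
    [1,[0,0.01,-0.04],[0,0,0]],
    [1,[0,0.02,-0.04],[0,0,0]],
    [1,[0,0.03,-0.04],[0,0,0]],
    [1,[0,0.03,-0.04],[0,0,0]],
    [1,[0,0.03,-0.04],[0,0,0]],
    [1,[0,0,0],[0,0,0]]
  ]
}}

```text
time_s: 5.57
eef_pos: [494.6, 6.8, 273.9]
ee_rot: [0.002, 0.99, 0.141, 0.005]
force: [0.3, -0.1, 0.1]
grip_width: -0.001
grip_force: 0.0
```

```bash
python3 jig.py; python3 show.py w4.png; python3 - <<'E'
from h import *
z=np.load('last.npz');P=z['P'];h=cv2.cvtColor(z['px'],cv2.COLOR_RGB2HSV)
o=np.array([522.7,77.2]);a=np.radians(16.5);ex=np.array([np.cos(a),np.sin(a)]);ey=np.array([-ex[1],ex[0]])
d=P[...,:2]-o;J=np.stack([d@ex,d@ey,P[...,2]],-1)
g=(J[...,2]>68)&(J[...,2]<95)&(J[...,0]>0)&(J[...,0]<160)&(abs(J[...,1]+50)<60)
for lo,hi in((74,82),(83,90)):
    s=g&(J[...,2]>lo)&(J[...,2]<hi);print(lo,s.sum(),np.percentile(J[s],[2,50,98],axis=0).round(1).tolist())
pl=(abs(J[...,2]-20)<2.5)&(h[...,1]<60)&(h[...,2]<110)&(abs(J[...,0])<100)&(abs(J[...,1])<120);print('plate',np.percentile(J[pl],[1,50,99],axis=0).round(1).tolist())
E
```

```text
[494.60896483   6.7800079  273.85649491] [569.73291734  28.76256418 416.87652433] 5.5667
red 302.0 22.0 155 [634.   58.3  84.8] [628.  38.  84.] [640.  79.  86.]
red 231.0 177.0 713 [466.3  96.4  52.2] [454.  79.  49.] [477. 114.  54.]
red 475.0 266.0 977 [ 422.  -246.8    4.8] [ 401. -270.    3.] [ 447. -227.   50.]
blue ((522.8706665039062, 77.36013793945312), (277.60821533203125, 266.45733642578125), 16.421297073364258) [[352.1000061035156, 165.89999389648438], [427.3999938964844, -89.69999694824219], [693.7000122070312, -11.199999809265137], [618.2999877929688, 244.39999389648438]]
74 1885 [[95.0, -80.2, 74.6], [110.1, -50.2, 77.9], [120.5, -19.3, 80.2]]
83 1649 [[35.5, -75.5, 83.5], [51.9, -49.7, 85.1], [102.9, -24.5, 86.9]]
plate [[-88.1, -91.6, 17.9], [-13.9, -5.9, 19.7], [46.7, 83.1, 21.5]]
```

View pics/w4.png

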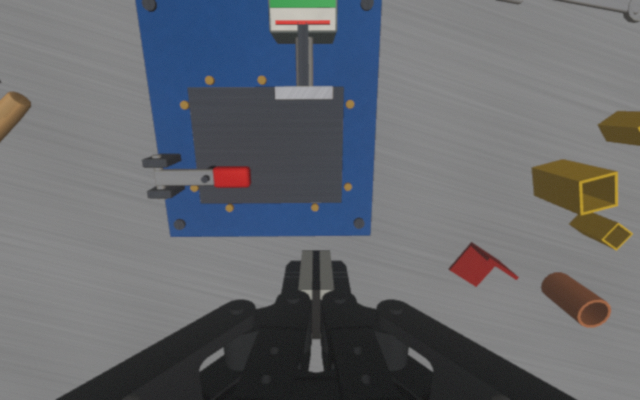

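The clamp is down, with its grip at (231,177) and top at 52 mm. The stop's face is at (304,92), centred on jig y = −50 and at x ≈ 35. The red pointer is at (302,22), before the green band. The tube is at (590,187).

```bash
python3 - <<'E'
import rig
print([n for n in dir(rig) if n[0]!='_']); print(getattr(rig,'grip_depth',None))
from m import *
c=cam('wrist')
for m in yellow(c):
    if m.sum()>600: print(rim(c,m,80.))
E
```

```text
['PlanningError', 'capture', 'finish_job', 'grip_depth', 'sense']
18.700000000000003
(array([ 623.6, -266.3]), array([0., 0.]), 0.0, np.float64(413.2))
(array([ 565.4, -287.7]), array([43.4, 45.1]), 32.6, np.float64(78.4))
```

Request:
{"method": "servo_tool", "body": {
  "commands": [
    [-1,[0.0,0.04,0],[0,0,-0.52]],
    [-1,[0.0,0.04,0],[0,0,-0.52]],
    [-1,[0,0.04,0],[0,0,-0.52]],
    [-1,[0,0.04,0],[0,0,-0.52]],
    [-1,[0,0.04,0],[0,0,-0.52]],
    [-1,[0,0.04,0],[0,0,0]],
    [-1,[0,0,0],[0,0,0]]
  ]
}}

```text
time_s: 6.25
eef_pos: [591.1, -212.1, 263.3]
ee_rot: [-0.002, 0.962, 0.274, -0.002]
force: [-0.9, -0.9, -0.5]
grip_width: 0.973
grip_force: 0.0
```

```bash
python3 - <<'E'
from m import *
c=cam('wrist');print(c['s']['eef_pos'],c['s']['ee_rot'],c['s']['time_s'])
for m in yellow(c):
    if m.sum()>400: print(m.sum(),rim(c,m,80.))
E
```

```text
[ 591.14049124 -212.07256609  263.30081259] [-0.0016102   0.96175214  0.27390943 -0.00196432] 6.25
902 (array([ 642.2, -326.8]), array([0., 0.]), 0.0, np.float64(405.4))
1942 (array([ 567.1, -290.7]), array([42.7, 39.8]), 33.5, np.float64(79.2))
860 (array([ 541.7, -365.6]), array([5.2, 0. ]), 36.7, np.float64(405.4))
```

Request:
{"method": "servo_tool", "body": {
  "commands": [
    [-1,[-0.021,0.018,0],[0,0,0]],
    [-1,[-0.021,0.018,0],[0,0,0]],
    [-1,[-0.022,0.018,0],[0,0,0]],
    [-1,[0,0,0.034],[0,0,0]],
    [-1,[0,0,0.034],[0,0,0]],
    [-1,[0,0,0.035],[0,0,0]],
    [-1,[0,0,0],[0,0,0]],
    [-1,[0,0,0],[0,0,0]]
  ]
}}

```text
time_s: 6.97
eef_pos: [563.8, -285.7, 164.1]
ee_rot: [-0.002, 0.961, 0.276, -0.001]
force: [0.2, -0.9, 0.6]
grip_width: 1.003
grip_force: 0.0
```

```bash
python3 - <<'E'
from m import *
c=cam('wrist');save(c,'w5.png');print(c['s']['eef_pos'],c['s']['ee_rot'],c['s']['time_s'])
P=cloud(c)
for m in yellow(c):
    if m.sum()>400: print(m.sum(),np.argwhere(m).mean(0).round(),rim(c,m,80.))
E
```

```text
[ 563.75739233 -285.6984891   164.1260873 ] [-0.00166881  0.96112182  0.27611756 -0.0010757 ] 6.9667
1599 [145. 423.] (array([ 632. , -329.5]), array([0., 0.]), 0.0, np.float64(306.4))
3268 [205. 323.] (array([ 566.8, -291.2]), array([42.1, 39.4]), 32.1, np.float64(79.3))
1634 [273. 365.] (array([ 536. , -361.5]), array([0., 0.]), 0.0, np.float64(306.4))
```

View pics/w5.png

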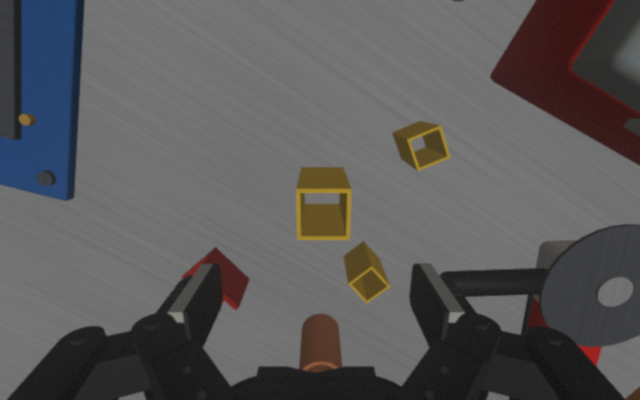

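The view shows the tube square to the fingers at (324,213), with the neighbours clear of the finger paths.

Request:
{"method": "servo_tool", "body": {
  "commands": [
    [-1,[-0.001,0.006,0.01],[0,0,0]],
    [-1,[0,0,0.03],[0,0,0]],
    [-1,[0,0,0.03],[0,0,0]],
    [-1,[0,0,0.03],[0,0,0]],
    [-1,[0,0,0.03],[0,0,0]],
    [-1,[0,0,0.008],[0,0,0]],
    [-1,[0,0,0],[0,0,0]],
    [1,[0,0,0],[0,0,0]],
    [1,[0,0,0],[0,0,0]],
    [1,[0,0,0],[0,0,0]]
  ],
  "squeeze": 50
}}

```text
time_s: 7.85
eef_pos: [567.5, -294.0, 29.3]
ee_rot: [0.002, 0.961, 0.275, 0.001]
force: [-0.8, 0.3, 0.6]
grip_width: 0.607
grip_force: 0.0
```

Request:
{"method": "servo_tool", "body": {
  "commands": [
    [1,[0,0,0],[0,0,0]],
    [1,[0,0,0],[0,0,0]],
    [1,[0,0,0],[0,0,0]]
  ]
}}

```text
time_s: 8.1
eef_pos: [567.1, -293.6, 28.8]
ee_rot: [0.001, 0.961, 0.275, 0.001]
force: [-1.1, 2.8, 7.4]
grip_width: 0.464
grip_force: 51.2
```

Request:
{"method": "servo_tool", "body": {
  "commands": [
    [1,[0,0,-0.015],[0,0,0]],
    [1,[0,0,-0.025],[0,0,0]],
    [1,[0,0,-0.025],[0,0,0]],
    [1,[0,0,-0.025],[0,0,0]],
    [1,[0,0,-0.02],[0,0,0.52]],
    [1,[0,0,-0.02],[0,0,0.52]],
    [1,[0,0,-0.01],[0,0,0.52]],
    [1,[0,0,0],[0,0,0.52]],
    [1,[0,0,0],[0,0,0.5]],
    [1,[0,0,0],[0,0,0]]
  ]
}}

```text
time_s: 8.93
eef_pos: [566.4, -293.2, 167.3]
ee_rot: [0.0, 0.99, 0.143, -0.0]
force: [-0.7, 0.8, -3.1]
grip_width: 0.464
grip_force: 51.0
```

Request:
{"method": "servo_tool", "body": {
  "commands": [
    [1,[0.003,-0.02,0],[0,0,0]],
    [1,[0.005,-0.034,0],[0,0,0]],
    [1,[0.005,-0.034,0],[0,0,0]],
    [1,[0.005,-0.034,0],[0,0,0]],
    [1,[0.005,-0.034,0],[0,0,0]],
    [1,[0.005,-0.034,0],[0,0,0]],
    [1,[0.005,-0.034,0],[0,0,0]],
    [1,[0.005,-0.034,0],[0,0,0]],
    [1,[0.005,-0.034,0],[0,0,0]],
    [1,[0.003,-0.02,0],[0,0,0]]
  ]
}}

```text
time_s: 9.77
eef_pos: [521.0, 21.9, 167.2]
ee_rot: [-0.0, 0.989, 0.145, -0.0]
force: [-0.1, -0.4, -2.7]
grip_width: 0.462
grip_force: 51.5
```

Request:
{"method": "servo_tool", "body": {
  "commands": [
    [1,[0,0,0],[0,0,0]],
    [1,[0,0,0],[0,0,0]]
  ]
}}

```text
time_s: 9.93
eef_pos: [521.9, 19.6, 167.3]
ee_rot: [0.0, 0.989, 0.145, 0.0]
force: [-0.2, -0.1, -2.4]
grip_width: 0.46
grip_force: 51.5
```

```bash
python3 - <<'E'
from m import *
c=cam('wrist');save(c,'w6.png');s=c['s'];print(s['eef_pos'],s['ee_rot'],s['time_s'],s['force'],s['grip_width'])
P=cloud(c)
for m in yellow(c):
    if m.sum()>400: 
        p=P[m];print(m.sum(),np.argwhere(m).mean(0).round(),np.percentile(p[:,2],[5,50,90,95]).round(1))
E
```

```text
[521.88475684  19.63341357 167.25040337] [1.44471895e-04 9.89420845e-01 1.45073648e-01 8.58845996e-05] 9.9333 [-0.18642475 -0.05643498 -2.39275745] 0.45975253394041204
16621 [295. 316.] [154.9 199.  217.8 218.4]
```

View pics/w6.png

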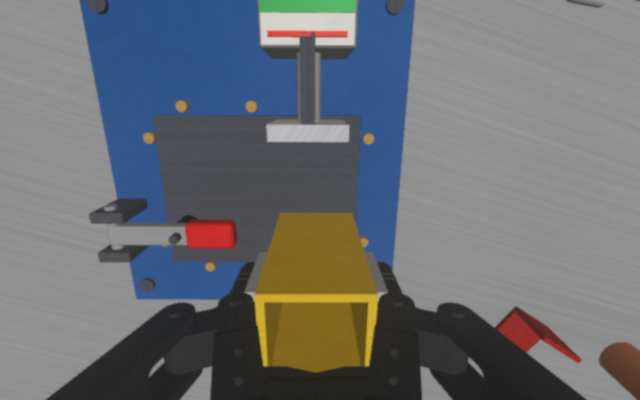

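```bash
cat > rel.py <<'E'
from m import *
o=np.array([522.7,77.2]);a=np.radians(16.5);ex=np.array([np.cos(a),np.sin(a)]);ey=np.array([-ex[1],ex[0]])
c=cam('wrist');s=c['s'];P=cloud(c);d=P[...,:2]-o;J=np.stack([d@ex,d@ey,P[...,2]],-1)
t=(np.array(s['eef_pos'])[:2]-o);q=s['ee_rot'];print('tcp jig',t@ex,t@ey,s['eef_pos'][2],'psi',np.degrees(2*np.arctan2(q[2],q[1])),'F',(s['force'][:2]@ex).round(1),s['force'].round(1),'t',s['time_s'])
m=max(yellow(c),key=lambda m:m.sum());z0=s['eef_pos'][2]
# rim
r=m&(J[...,2]>z0+46)
cnt=max(cv2.findContours(r.astype(np.uint8),cv2.RETR_EXTERNAL,cv2.CHAIN_APPROX_NONE)[0],key=len)[:,0]
w=onplane(c,cnt,z0+51.2)[:,:2]-o;R=cv2.minAreaRect(np.c_[w@ex,w@ey].astype(np.float32));print('rim',R)
f=m&(J[...,2]<z0+43)&(J[...,0]>t@ex+10);p=J[f]
A=np.c_[p[:,1:],np.ones(len(p))];k=np.linalg.lstsq(A,p[:,0],rcond=None)[0]
print('front face n',f.sum(),'x med',np.median(p[:,0]),'yaw',np.degrees(k[0]),'tilt',np.degrees(k[1]),'y lo/hi',np.percentile(p[:,1],[1,99]))
g=(J[...,2]>83)&(J[...,2]<89)&(J[...,0]>20)&(J[...,0]<65)&(abs(J[...,1]+50)<34)&~m
if g.sum()>30: print('stop top',np.percentile(J[g],[1,50,99],axis=0).round(1).tolist())
h=hsv(c);red=((h[...,0]<6)|(h[...,0]>174))&(h[...,1]>150)&(h[...,2]>60)&(J[...,2]>70)
rl=red&(J[...,0]>60); 
if rl.sum()>20: print('pointer x',np.median(J[rl][:,0]))
gr=(h[...,0]>45)&(h[...,0]<80)&(h[...,1]>120)&(J[...,2]>60)&(J[...,0]>60)&(J[...,0]<170)
if gr.sum()>20: print('green x',np.percentile(J[gr][:,0],[2,98]))
E
python3 rel.py
```

```text
tcp jig -17.208358674430222 -55.90098397405886 167.19384074909826 psi 16.58680992237544 F -0.3 [-0.2 -0.3 -2.7] t 9.9833
rim ((-10.043947219848633, -56.585941314697266), (32.65082550048828, 40.504451751708984), 0.04223771020770073)
front face n 6323 x med 2.4205391912006764 yaw -0.08044717385641924 tilt 0.010498276100331638 y lo/hi [-75.88459346 -37.13167387]
stop top [[35.3, -77.0, 83.5], [42.7, -50.0, 85.4], [63.8, -22.9, 87.1]]
pointer x 101.20173780695279
green x [115.3391008  121.06242419]
```

Request:
{"method": "servo_tool", "body": {
  "commands": [
    [1,[0,-0.0065,0.01],[0,0,0]],
    [1,[0,0,0.025],[0,0,0]],
    [1,[0,0,0.03],[0,0,0]],
    [1,[0,0,0.025],[0,0,0]],
    [1,[0,0,0.014],[0,0,0]],
    [1,[0,0,0.008],[0,0,0]],
    [1,[0,0,0.002],[0,0,0]],
    [1,[0,0,0.002],[0,0,0]],
    [1,[0,0,0],[0,0,0]],
    [1,[0,0,0],[0,0,0]]
  ]
}}

```text
time_s: 10.87
eef_pos: [520.8, 24.9, 52.0]
ee_rot: [0.0, 0.99, 0.143, 0.001]
force: [-0.7, -0.3, -2.7]
grip_width: 0.464
grip_force: 51.4
```

```bash
python3 rel.py
```

```text
tcp jig -16.707896699605264 -49.55504246545465 51.9999833675439 psi 16.488663981092042 F -0.7 [-0.7 -0.3 -2.7] t 10.8667
rim ((-9.620843887329102, -50.243995666503906), (40.53506851196289, 32.615779876708984), 89.92625427246094)
front face n 6324 x med 2.89919689865058 yaw 0.05527711568564964 tilt -0.08003647585462492 y lo/hi [-69.59456424 -30.7990255 ]
stop top [[35.0, -76.8, 83.5], [42.9, -49.7, 85.5], [64.1, -22.8, 87.0]]
```

Request:
{"method": "servo_tool", "body": {
  "commands": [
    [1,[0,0,0.0015],[0,0,0]],
    [1,[0,0,0.001],[0,0,0]],
    [1,[0,0,0.0005],[0,0,0]],
    [1,[0,0,0],[0,0,0]],
    [1,[0,0,0],[0,0,0]]
  ]
}}

```text
time_s: 11.33
eef_pos: [520.4, 25.2, 48.8]
ee_rot: [0.0, 0.99, 0.144, 0.0]
force: [-3.0, 0.5, 5.0]
grip_width: 0.462
grip_force: 52.4
```

Request:
{"method": "servo_tool", "body": {
  "commands": [
    [1,[0.0,0,-0.0005],[0,0,0]],
    [1,[0.006,0,0],[0,0,0]],
    [1,[0.008,0,0],[0,0,0]],
    [1,[0.008,0,0],[0,0,0]],
    [1,[0.006,0,0],[0,0,0]],
    [1,[0.003,0,0],[0,0,0]],
    [1,[0.003,0,0],[0,0,0]],
    [1,[0.003,0,0],[0,0,0]],
    [1,[0,0,0],[0,0,0]],
    [1,[0,0,0],[0,0,0]]
  ]
}}

```text
time_s: 12.17
eef_pos: [555.9, 35.8, 48.8]
ee_rot: [0.0, 0.99, 0.144, -0.0]
force: [-4.5, -2.0, 6.5]
grip_width: 0.462
grip_force: 52.6
```

```bash
python3 rel.py
```

```text
tcp jig 20.107955348535082 -49.1856035862208 48.8346338680708 psi 16.51891707582868 F -4.9 [-4.5 -2.   6.5] t 12.1667
rim ((27.484355926513672, -49.888885498046875), (40.50108337402344, 33.02891540527344), 89.9865493774414)
front face n 949 x med 39.72401707750477 yaw 0.1635073696627255 tilt 0.8537478513128752 y lo/hi [-69.28407861 -30.55026226]
stop top [[32.3, -76.8, 83.3], [47.4, -50.0, 85.5], [64.1, -22.8, 87.4]]
pointer x 106.47305138239723
green x [115.05134369 124.03200339]
```

Request:
{"method": "servo_tool", "body": {
  "commands": [
    [1,[0.002,0,-0.0003],[0,0,0]],
    [1,[0.002,0,0],[0,0,0]],
    [1,[0.002,0,0],[0,0,0]],
    [1,[0.002,0,0],[0,0,0]],
    [1,[0.002,0,0],[0,0,0]],
    [1,[0.001,0,0],[0,0,0]],
    [1,[0.001,0,0],[0,0,0]],
    [1,[0,0,0],[0,0,0]],
    [1,[0,0,0],[0,0,0]],
    [1,[0,0,0],[0,0,0]]
  ]
}}

```text
time_s: 13.05
eef_pos: [565.9, 38.7, 48.9]
ee_rot: [0.0, 0.99, 0.144, -0.002]
force: [-14.0, -6.0, 10.3]
grip_width: 0.459
grip_force: 53.0
```

```bash
python3 rel.py
```

```text
tcp jig 30.468236475925128 -49.160462537768986 48.87445285485754 psi 16.526535335993028 F -15.1 [-14.   -6.   10.3] t 13.05
rim ((37.88530731201172, -49.89555358886719), (32.76407241821289, 40.433414459228516), 0.027988364920020103)
front face n 968 x med 50.219494999540075 yaw -0.006699239592092352 tilt -0.6460301232390319 y lo/hi [-69.27251178 -30.4924458 ]
stop top [[42.7, -76.9, 83.3], [56.9, -49.6, 85.6], [64.2, -22.6, 87.5]]
pointer x 117.01838930525396
green x [115.17741536 124.03011641]
```

Request:
{"method": "servo_tool", "body": {
  "commands": [
    [1,[0,0,-0.0004],[0,0,0]],
    [1,[0.001,0,-0.0003],[0,0,0]],
    [1,[0.001,0,0],[0,0,0]],
    [1,[0,0,0],[0,0,0]],
    [1,[0,0,0],[0,0,0]],
    [1,[0,0,0],[0,0,0]],
    [1,[0,0,0],[0,0,0]]
  ]
}}

```text
time_s: 13.68
eef_pos: [567.6, 39.2, 48.9]
ee_rot: [0.0, 0.99, 0.144, -0.003]
force: [-11.4, -5.4, 4.3]
grip_width: 0.461
grip_force: 52.2
```

```bash
python3 rel.py; python3 - <<'E'
from m import *
c=cam('wrist');w=c['pixels'];b=cam('side')['pixels'][120:230,230:380]
b=cv2.resize(b,(545,400),interpolation=cv2.INTER_CUBIC)
cv2.imwrite('pics/fin.png',cv2.resize(np.hstack([w,b]),(790,267))[:,:,::-1])
E
```

```text
tcp jig 32.305565643598555 -49.15985868139878 48.89060287694686 psi 16.51567941122161 F -12.5 [-11.4  -5.4   4.3] t 13.6833
rim ((39.568199157714844, -49.89836502075195), (32.41493225097656, 40.45289993286133), 0.03144349157810211)
front face n 976 x med 52.08033716075123 yaw -0.1738808036994857 tilt 0.5527830759201042 y lo/hi [-69.33229262 -30.52774165]
stop top [[44.5, -76.9, 83.3], [58.6, -49.6, 85.6], [64.5, -22.8, 87.4]]
pointer x 118.8712988968662
green x [115.20494665 124.08248189]
```

View pics/fin.png

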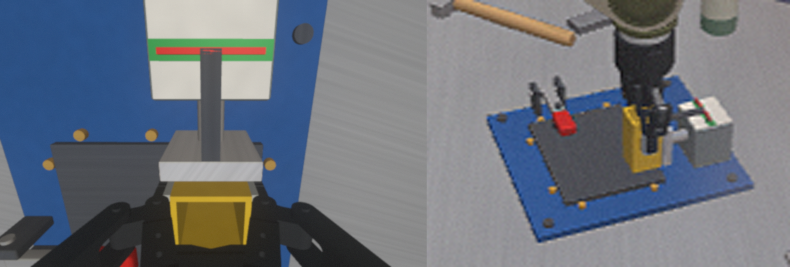

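The red pointer, at (212,50), sits in the middle of the green band. In the side crop the tube is upright at (643,137), the clamp is down, and the plate is in place.

```bash
python3 -c "
from rig import *
print(finish_job())"
```

```text
the job is handed in; nothing more can be done
None
```

The clamp is down, and the tube is held upright, square and centred against the stop; the pointer was mid-band (about 17.7 mm in, near 11 N) when I handed the job in at about 14 s, but no verdict came back.

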